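# Find the unlatched loader hatch and open it

### The job

One of the four identical hatch flaps on top of the sample loader has been left unlatched: press gently on the ribbed thumb ends to find the flap that rocks, then push that flap on until it stands upright, and leave it open with the hand clear. Use the fingertips only; do not force the latched flaps, and leave the tube rack, the bottle and the jar where they stand.

Things in the scene. Friction and masses are not known exactly. Their poses are not given: they have to be found in the camera images.
- deck: low cream housing of a sample loader, fixed to the bench, 240 (x) x 400 (y) x 75 mm high; origin: centre of its underside. x points away from the robot (turned at most 0.3 rad), y to the robot's left along the row of four flaps, 85 mm apart, lying flush in its top. Its solid flat top goes on from 62 to 120 mm beyond the hinge line. Three flaps are caught from below; which one is free varies and cannot be seen
- hinge1 (a point): fixed point on the housing's top (75 mm above the bench) over the middle of the hinge line of flap 1, farthest left (largest deck y); axes as the deck's. Beige flap, 110 (deck x) x 70 (y) x 6 mm, a seesaw about a line along y at deck x = 0: thumb end with five thin cross ribs, 50 mm on the robot's side, rib centre at x = -32 mm; far end 60 mm beyond. Well below: 60 mm deep, 2 mm gap around
- flap1 (a joint): angle of flap 1, rad: 0 closed, grows as the thumb end goes down and the far end rises; 1.57 upright, stop 1.65. Caught: under 0.05 when pressed. Free: turns at about 3 N on the ribs (hinge friction 0.05 N m) and stays where left; 30 mm down leaves it at 0.8 to 1.1, far end up; then a level push from the far side towards the robot turns it upright (below 0.8 that push jams by friction)
- hinge2 (a point): fixed point on the housing's top (75 mm above the bench) over the middle of the hinge line of flap 2, second from the left; axes as the deck's. Beige flap, 110 (deck x) x 70 (y) x 6 mm, a seesaw about a line along y at deck x = 0: thumb end with five thin cross ribs, 50 mm on the robot's side, rib centre at x = -32 mm; far end 60 mm beyond. Well below: 60 mm deep, 2 mm gap around
- flap2 (a joint): angle of flap 2, rad: 0 closed, grows as the thumb end goes down and the far end rises; 1.57 upright, stop 1.65. Caught: under 0.05 when pressed. Free: turns at about 3 N on the ribs (hinge friction 0.05 N m) and stays where left; 30 mm down leaves it at 0.8 to 1.1, far end up; then a level push from the far side towards the robot turns it upright (below 0.8 that push jams by friction)
- hinge3 (a point): fixed point on the housing's top (75 mm above the bench) over the middle of the hinge line of flap 3, third from the left; axes as the deck's. Beige flap, 110 (deck x) x 70 (y) x 6 mm, a seesaw about a line along y at deck x = 0: thumb end with five thin cross ribs, 50 mm on the robot's side, rib centre at x = -32 mm; far end 60 mm beyond. Well below: 60 mm deep, 2 mm gap around
- flap3 (a joint): angle of flap 3, rad: 0 closed, grows as the thumb end goes down and the far end rises; 1.57 upright, stop 1.65. Caught: under 0.05 when pressed. Free: turns at about 3 N on the ribs (hinge friction 0.05 N m) and stays where left; 30 mm down leaves it at 0.8 to 1.1, far end up; then a level push from the far side towards the robot turns it upright (below 0.8 that push jams by friction)
- hinge4 (a point): fixed point on the housing's top (75 mm above the bench) over the middle of the hinge line of flap 4, farthest right (smallest deck y); axes as the deck's. Beige flap, 110 (deck x) x 70 (y) x 6 mm, a seesaw about a line along y at deck x = 0: thumb end with five thin cross ribs, 50 mm on the robot's side, rib centre at x = -32 mm; far end 60 mm beyond. Well below: 60 mm deep, 2 mm gap around
- flap4 (a joint): angle of flap 4, rad: 0 closed, grows as the thumb end goes down and the far end rises; 1.57 upright, stop 1.65. Caught: under 0.05 when pressed. Free: turns at about 3 N on the ribs (hinge friction 0.05 N m) and stays where left; 30 mm down leaves it at 0.8 to 1.1, far end up; then a level push from the far side towards the robot turns it upright (below 0.8 that push jams by friction)
- rack: beige rack holding some capped tubes, loose, 32 x 200 x 60 mm (98 mm with tubes), stands left of the housing; origin at the centre of its underside, y along its length. To be left alone
- reagent: white round reagent bottle, loose, 60 mm across, 130 mm tall, stands right of the housing; origin at the centre of its underside. To be left alone
- jar: clear lidded jar, loose, 56 mm across, 60 mm tall, right of the housing; origin at the centre of its underside. To be left alone

How it is judged:
By the outcome, as a careful person would: the job done as asked, in the order asked, and still so for the second after the job is handed in, with the robot touching nothing.
It also fails if it takes over 54 s, if anything falls off the work surface, if the arm or the gripper's body presses on something with over 40 N, if the wrist force passes 120 N, or if a joint passes its speed limit or range.

### The arm

A 6-joint arm with a two-finger parallel gripper is mounted at the origin on the work surface. World frame = base frame: x ahead of the robot, y to its left, z up, the work surface at z = 0. Lengths are in m, angles in rad, forces in N, time in s.
With the tool pointing down it reaches from about 0.35 to 0.925 m from the base axis. Payload 6.4 kg.
Tool frame: the origin (TCP) lies on the centre line of the jaws, within the pads' length; the fingertips stand 17 mm ahead of it and the grasp point (between the pads) lies 2 mm behind it; z points along the fingers, y is the direction in which the jaws open and shut (so a half turn about z gives the same grasp; the last joint's range is limited). The gripper opens to 85 mm and grips with 20 to 120 N. Pads are 22 mm wide; open, the fingers measure 114 mm over their backs; the gripper's body (76 mm by 85 mm) begins 54 mm behind the grasp point. The pads swing forward as they close: fully open they stand 13 mm farther back than shut.
Start: joints at [-1.524, 0.245, 1.558, -0, 1.339, -0.174], TCP at [0.142, -0.634, 0.248] pointing down, gripper open.
Joint ranges: [-3.13, 3.13], [-1.02, 2.26], [0.13, 2.54], [-0.95, 4.09], [0.21, 2.88], [-2.74, 2.74]. Speed limits (rad/s): [2.57, 2.57, 3.14, 3.14, 3.14, 3.14].

### API

Orientations are given as a rotation vector (axis times angle).
In Python, from workcell import ctrl, eyes gives the robot as it stands. The module is installed in compiled form; this text tells all that it offers.
- The arm moves only by the tool jog_arm, never from a script. Its argument "plan" is a list of rows, each a list of 7 numbers: the closure, from 0 (fully open) to 1 (shut), then the shift along the tool's x, y, z in m, then the turn, a rotation vector about the tool's x, y, z in rad. A call has 1 to 5 rows; each row shifts and turns the pose as measured when the row begins, along the tool's axes as they then stand; what a row does not reach is not made up. A row lasts 1/8 s, in which the tool goes at most 62.5 mm and 10.7 degrees, less where a joint would pass 70% of its speed; a pose out of reach is approached as far as the arm can. A call is refused whole if a number of a shift passes 0.0625 or a number of a turn 0.188, either way. A call with a gripper value outside its range is refused whole. The fingers move at their own pace and stop on an object; "squeeze" is the grip in N (left out, the last holds). Time passes only in rows, so rows that do not move let the fingers close. It gives the time, the measured TCP pose, the force and the opening at its end, in the units of the state.
- ctrl.get_state(): the state, without advancing time (a new reading comes with each control period).
- eyes.read_camera(name): name is "scene" or "top"; returns a dict with "frame" (420x560x3 uint8, red, green, blue), "vertical_fov" (degrees; the focal length in pixels is half the picture's height over the tangent of half this angle, whatever the lens; pixels are square), "cx", "cy" (the principal point, pixels), "cam_to_world" (4x4, takes a point from camera to world coordinates). Camera axes: x right, y down, z forward; pixel columns grow to the right and rows downward; lengths in m; the calibration is good to about 2 mm. A picture is of the moment at which its call begins. There is no depth.
- ctrl.close_job(): hands the job in, once; it reports no verdict.
The state is a dict: "t": time; "joint_positions": joint angles; "qd": joint speeds; "effort": joint torques, N m; "eef_pos": TCP position; "tool_rot": TCP orientation; "contact_force": force on the tool from outside, world axes, zero at the start; "moment": the same for the moment, N m; "opening": finger opening in m.
Only numpy, scipy, OpenCV 4.12 (cv2) and the standard library are available. Lean on these libraries where they do the work, as an engineer would, in place of code of your own. Each camera call takes 0.05 s, during which the arm holds its last target.

## Working session

There is one attempt and no reset: what is moved stays moved. The work goes in short steps, Python scripts to look and compute and a tool call to move; the robot and the scene stay as the last step left them, time stands still between calls to the robot, and variables do not carry over. Pictures are saved under pics/ and viewed, and the job is handed in when it is done.

Besides the shell and the picture viewer there is one more tool, called after "Request:" in YAML: its name, and indented under it one key for each argument. jog_arm: Moves the arm, as the interface text tells. Its arguments: {"type":"object","properties":{"plan":{"type":"array","items":{"type":"array","items":{"type":"number"}}},"squeeze":{"type":"number"}},"required":["plan"]}

```bash
mkdir -p pics; python3 - <<'E'
from workcell import ctrl, eyes
import cv2,numpy as np
print(ctrl.get_state())
for n in("scene","top"):
    c=eyes.read_camera(n);cv2.imwrite(f"pics/{n}0.png",c["frame"][:,:,::-1]);print(n,c["vertical_fov"],c["cx"],c["cy"],np.round(c["cam_to_world"],4).tolist())
E
```

```text
{'t': 0.0, 'joint_positions': array([-1.52407432e+00,  2.45840421e-01,  1.55902521e+00, -1.67700344e-05,
        1.33868104e+00, -1.74104140e-01]), 'qd': array([ 1.71920747e-03,  1.70056133e-04,  1.24267609e-03, -6.88508521e-04,
        9.30258054e-05, -4.80518909e-04]), 'effort': array([ 6.52301042e-04, -4.29509890e+01, -3.26124966e+01, -1.26584609e-04,
        5.32527323e-03,  6.92446633e-07]), 'eef_pos': array([ 0.14234759, -0.63368196,  0.24715741]), 'tool_rot': array([-3.12052256e+00, -3.45959601e-01, -1.69675121e-04]), 'contact_force': array([ 0.49109616, -0.42699794, -0.59585696]), 'moment': array([ 0.00373491, -0.03716108, -0.03083463]), 'opening': 0.08539197580867387}
scene 43.814138078703834 275.29590064586046 208.59935585524985 [[-0.5463, 0.5676, -0.6159, 1.2445], [0.8373, 0.3507, -0.4194, 0.5047], [-0.022, -0.7449, -0.6668, 0.8933], [0.0, 0.0, 0.0, 1.0]]
top 51.95365290176216 276.9174690268538 207.8930981140624 [[-0.0114, -0.9887, 0.1496, 0.4049], [-0.9999, 0.0101, -0.009, 0.0177], [0.0074, -0.1497, -0.9887, 1.0252], [0.0, 0.0, 0.0, 1.0]]
```

View pics/scene0.png

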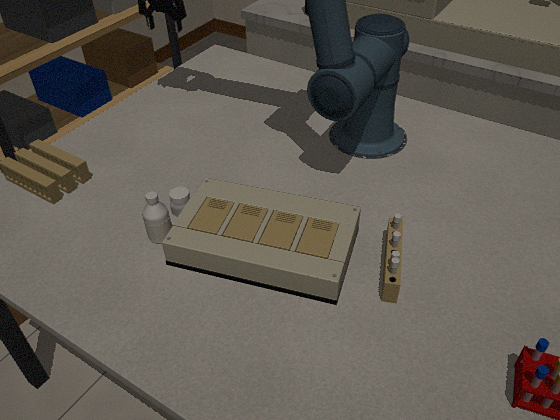

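View pics/top0.png

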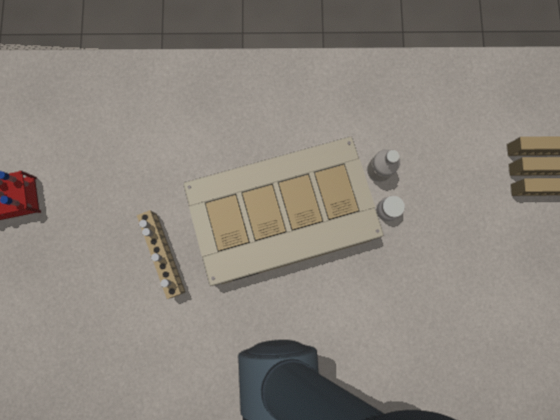

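The top view shows the deck turned, with four tan flaps at about (228,222), (265,213), (300,202) and (336,192). The ribs are on the robot's side (bottom). The rack is on the left at (162,255). The bottle (388,163) and jar (392,208) are on the right. Next I fit the flaps in both views.

```bash
cat > h.py <<'E'
from workcell import ctrl, eyes
import cv2,numpy as np
from scipy.spatial.transform import Rotation as R
def cam(n,save=None):
    c=eyes.read_camera(n)
    if save: cv2.imwrite(save,c["frame"][:,:,::-1])
    c["f"]=c["frame"].shape[0]/2/np.tan(np.radians(c["vertical_fov"]/2)); return c
def unproj(c,uv,z):
    T=c["cam_to_world"];d=T[:3,:3]@np.array([(uv[0]-c["cx"])/c["f"],(uv[1]-c["cy"])/c["f"],1]);o=T[:3,3]
    return o+d*(z-o[2])/d[2]
def proj(c,p):
    T=c["cam_to_world"];q=T[:3,:3].T@(np.array(p)-T[:3,3]);return np.array([c["cx"]+c["f"]*q[0]/q[2],c["cy"]+c["f"]*q[1]/q[2]])
def st():
    s=ctrl.get_state();print(round(s["t"],3),s["eef_pos"].round(4),"F",s["contact_force"].round(1),"op",s["opening"].round(3),"R",R.from_rotvec(s["tool_rot"]).as_matrix().round(3).tolist());return s
E
python3 - <<'E'
from h import *
for n in("top","scene"):
    c=cam(n);h=cv2.cvtColor(c["frame"],cv2.COLOR_RGB2HSV)
    m=((h[...,0]>10)&(h[...,0]<28)&(h[...,1]>85)&(h[...,2]>90)).astype(np.uint8)*255
    m=cv2.morphologyEx(m,cv2.MORPH_CLOSE,np.ones((3,3)))
    k,l,s,ce=cv2.connectedComponentsWithStats(m)
    for i in range(1,k):
        if s[i,4]>300:
            pts=np.argwhere(l==i)[:,::-1]
            w=np.array([unproj(c,p,.075)[:2] for p in pts],np.float32)
            r=cv2.minAreaRect(w*1000)
            print(n,s[i,4],ce[i].round(1),np.round(r[0],1),np.round(r[1],1),round(r[2],2))
E
```

```text
top 462 [539.9 142.9] [ 693.2 -595.9] [27.5 91.1] 1.65
top 453 [540.7 163.5] [ 643.6 -592.6] [85.8 28. ] 89.46
top 443 [542. 185.] [ 594.9 -589.9] [80.6 27.6] 89.43
scene 1330 [64.6 41.1] [   61.2 -1197. ] [ 75.8 708.7] 89.94
scene 1346 [ 89.8 121. ] [ 346.6 -636.9] [195.6 554. ] 88.96
scene 572 [ 25.1 170.1] [ 704.2 -671. ] [254.6  41.7] 86.15
scene 517 [ 41.5 161.1] [ 656.8 -653.1] [219.6  36.8] 87.44
scene 952 [210.9 215. ] [ 583.8 -126.3] [110.4  69.6] 14.99
scene 1004 [245.2 222.2] [562.1 -43.9] [111.8  69.4] 15.43
scene 1049 [280.7 229.5] [538.8  37.9] [110.9  69.4] 15.29
scene 1114 [317.4 237.2] [516.6 119.9] [111.2  69.1] 15.3
scene 506 [393.3 254.7] [466.6 278.9] [203.   30.8] 21.43
```

```bash
python3 - <<'E'
from h import *
c=cam("top");h=cv2.cvtColor(c["frame"],cv2.COLOR_RGB2HSV)
for p in [(228,215),(235,260),(300,195),(336,185)]: print(p,h[p[1],p[0]])
m=((h[...,0]>10)&(h[...,0]<28)&(h[...,1]>82)&(h[...,2]>90)).astype(np.uint8)*255
m=((h[...,0]>10)&(h[...,0]<28)&(h[...,1]>h[215,228,1]-25)&(h[...,2]>80)).astype(np.uint8)*255
m[:170]*=1
k,l,s,ce=cv2.connectedComponentsWithStats(m)
for i in range(1,k):
    if s[i,4]>300 and ce[i][0]<450:
        pts=np.argwhere(l==i)[:,::-1]
        w=np.array([unproj(c,p,.075)[:2] for p in pts],np.float32)
        r=cv2.minAreaRect(w*1000);print(s[i,4],ce[i].round(1),np.round(r[0],1),np.round(r[1],1),round(r[2],2))
a=.2665;ex=np.array([np.cos(a),np.sin(a),0]);ey=np.array([-np.sin(a),np.cos(a),0])
o=np.array([.5502,-.0031,.075])-.005*ex
print("deck o",o)
im=c["frame"][:,:,::-1].copy()
for i in range(4):
    hc=o+ey*(.1275-.085*i)
    for x,y in((-.05,-.035),(-.05,.035),(.06,.035),(.06,-.035),(-.032,0)):
        cv2.circle(im,tuple(int(round(v)) for v in proj(c,hc+x*ex+y*ey)),1,(0,0,255),-1)
cv2.imwrite("pics/ov.png",cv2.resize(im[120:300,130:430],None,fx=2.5,fy=2.5))
for uv,z in(((388,163),.1),((392,208),.06)): print(unproj(c,uv,z))
E
```

```text
(228, 215) [ 19  79 165]
(235, 260) [ 20  40 173]
(300, 195) [ 19  81 160]
(336, 185) [ 20  81 157]
1552 [336.2 191.4] [ 585.4 -124.4] [111.8  71.2] 15.36
1577 [300.  201.7] [562.8 -42.7] [112.1  71.4] 15.42
1592 [263.5 211.9] [540.6  39.1] [112.   71.3] 15.36
1605 [226.8 222.4] [517.9 120.7] [111.8  71.2] 15.69
1165 [161.9 255.3] [451.6 265.6] [197.7  42.1] 21.39
deck o [ 0.54537651 -0.00441678  0.075     ]
[ 0.6427205  -0.23739439  0.1       ]
[ 0.54801859 -0.25227085  0.06      ]
```

View pics/ov.png

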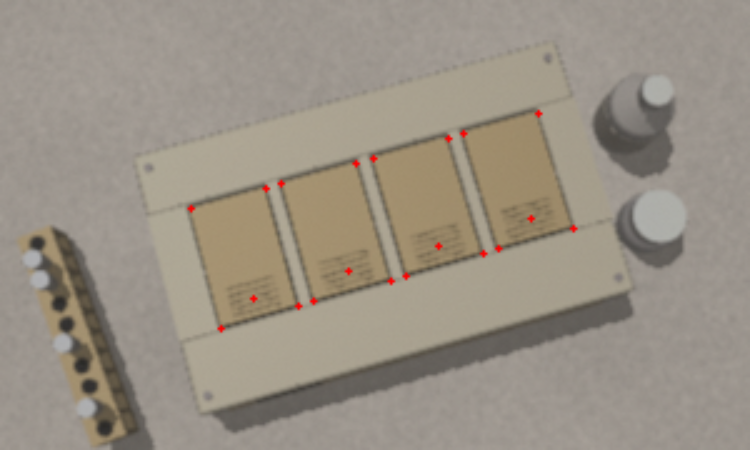

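The two views agree to about 1.5 mm. Deck centre is about (0.546, -0.004), yaw about 0.268. I'll shut the gripper and travel to above flap 4's ribs first.

```bash
cat >> h.py <<'E'
a=.268;ex=np.array([np.cos(a),np.sin(a),0]);ey=np.array([-np.sin(a),np.cos(a),0]);o=np.array([.546,-.004,.075])
def pt(i,x,ztip,y=0): # deck coords wrt hinge i ; ztip above top -> TCP target
    return o+ey*(.1275-.085*(i-1)+y)+x*ex+np.array([0,0,ztip+.017])
def need(i,x,zt,y=0):
    s=st();M=R.from_rotvec(s["tool_rot"]).as_matrix()
    T=np.column_stack([ex,-ey,[0,0,-1]])
    print("shift",(M.T@(pt(i,x,zt,y)-s["eef_pos"])).round(4),"turn",R.from_matrix(M.T@T).as_rotvec().round(4))
    d=s["eef_pos"]-o; print("deck rel", (d@ex).round(4),(d@ey).round(4),"tip above top",round(d[2]-.017,4))
E
python3 -c "
from h import *
need(4,-.034,.14)"
```

```text
Traceback (most recent call last):
  File "h.py", line 19, in need
    s=st();M=R.from_rotvec(s["tool_rot"]).as_matrix()
  File "h.py", line 14, in st
    s=ctrl.get_state();print(round(s["t"],3),s["eef_pos"].round(4),"F",s["contact_force"].round(1),"op",s["opening"].round(3),"R",R.from_rotvec(s["tool_rot"]).as_matrix().round(3).tolist());return s
                                                                                                        ^^^^^^^^^^^^^^^^^^
AttributeError: 'float' object has no attribute 'round'
```

```bash
sed -i 's/s\["opening"\].round(3)/round(float(s["opening"]),3)/' h.py
python3 -c "
from h import *
need(4,-.034,.14)"
```

```text
0.25 [ 0.1423 -0.634   0.2477] F [ 0.9 -0.2 -1.1] op 0.085 R [[0.976, 0.219, -0.0], [0.219, -0.976, 0.001], [0.0, -0.001, -1.0]]
shift [ 0.5039 -0.3973  0.0162] turn [-0.001  -0.0002 -0.0472]
deck rel -0.5561 -0.5006 tip above top 0.1557
```

Request:
jog_arm:
  plan:
    - [1, 0.045, -0.036, 0, 0, 0, 0]
    - [1, 0.045, -0.036, 0, 0, 0, 0]
    - [1, 0.045, -0.036, 0, 0, 0, 0]
    - [1, 0.045, -0.036, 0, 0, 0, 0]
    - [1, 0.045, -0.036, 0, 0, 0, 0]
  squeeze: 20

```text
t: 0.88
eef_pos: [0.3251, -0.4055, 0.2472]
tool_rot: [-3.123, -0.335, -0.001]
contact_force: [0.6, 0.1, 0.0]
opening: 0.0004
```

Request:
jog_arm:
  plan:
    - [1, 0.045, -0.036, 0, 0, 0, 0]
    - [1, 0.045, -0.036, 0, 0, 0, 0]
    - [1, 0.045, -0.036, 0, 0, 0, 0]
    - [1, 0.045, -0.036, 0, 0, 0, -0.047]
    - [1, 0, 0, 0, 0, 0, 0]

```text
t: 1.5
eef_pos: [0.4758, -0.2171, 0.248]
tool_rot: [3.113, 0.417, 0.004]
contact_force: [-0.2, -0.5, -0.1]
opening: 0.0001
```

```bash
python3 -c "
from h import *
need(4,-.034,.05)"
```

```text
1.5 [ 0.4758 -0.2171  0.248 ] F [-0.2 -0.5 -0.1] op 0.0 R [[0.965, 0.263, 0.003], [0.263, -0.965, -0.001], [0.002, 0.001, -1.0]]
shift [ 0.0898 -0.0597  0.1061] turn [ 0.0014 -0.0024 -0.0014]
deck rel -0.1241 -0.1869 tip above top 0.156
```

Request:
jog_arm:
  plan:
    - [1, 0.045, -0.03, 0.02, 0, 0, 0]
    - [1, 0.045, -0.03, 0.02, 0, 0, 0]
    - [1, 0, 0, 0.045, 0, 0, 0]
    - [1, 0, 0, 0.025, 0, 0, 0]
    - [1, 0, 0, 0, 0, 0, 0]

```text
t: 2.12
eef_pos: [0.5494, -0.1368, 0.1365]
tool_rot: [3.11, 0.411, 0.007]
contact_force: [-1.0, -0.3, 1.0]
opening: -0.0003
```

```bash
python3 -c "
from h import *
need(4,-.034,.01)
cam('top','pics/t1.png');cam('scene','pics/s1.png')"
```

```text
2.125 [ 0.5494 -0.1368  0.1365] F [-1.  -0.3  1. ] op -0.0 R [[0.966, 0.26, 0.005], [0.26, -0.966, -0.004], [0.004, 0.006, -1.0]]
shift [-0.0023 -0.0016  0.0344] turn [ 0.0056 -0.0038 -0.0051]
deck rel -0.0318 -0.129 tip above top 0.0445
```

View pics/s1.png

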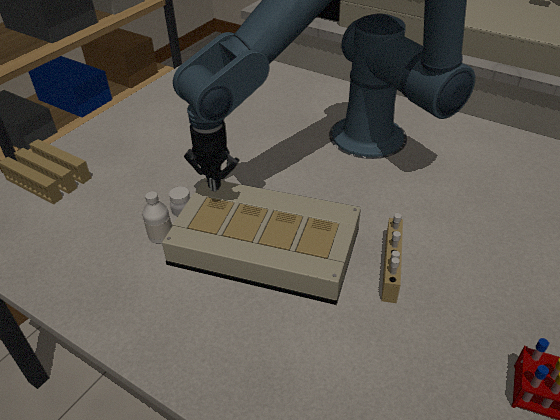

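The shut fingers hang at about (213,188), just above flap 4's ribs at (217,201). Descending to about 8 mm above.

Request:
jog_arm:
  plan:
    - [1, -0.002, -0.002, 0.02, 0, 0, 0]
    - [1, 0, 0, 0.014, 0, 0, 0]
    - [1, 0, 0, 0, 0.006, -0.004, -0.005]
    - [1, 0, 0, 0.003, 0, 0, 0]

```text
t: 2.72
eef_pos: [0.5524, -0.1397, 0.1076]
tool_rot: [3.106, 0.415, 0.021]
contact_force: [-0.1, 0.4, -1.0]
opening: 0.0001
```

Request:
jog_arm:
  plan:
    - [1, 0, 0, 0.002, 0, 0, 0]

```text
t: 2.85
eef_pos: [0.5528, -0.14, 0.1061]
tool_rot: [3.105, 0.415, 0.022]
contact_force: [-0.8, -0.0, -0.2]
opening: -0.0002
```

Request:
jog_arm:
  plan:
    - [1, 0, 0, 0.002, 0, 0, 0]

```text
t: 2.98
eef_pos: [0.5532, -0.1401, 0.1045]
tool_rot: [3.105, 0.415, 0.023]
contact_force: [-0.4, -0.1, -0.2]
opening: -0.0001
```

```bash
python3 -c "
from h import *
need(4,-.034,.005)"
```

```text
2.975 [ 0.5532 -0.1401  0.1045] F [-0.4 -0.1 -0.2] op -0.0 R [[0.965, 0.262, 0.016], [0.263, -0.965, -0.007], [0.013, 0.011, -1.0]]
shift [-0.005  -0.0057  0.0073] turn [ 0.0112 -0.0133 -0.0023]
deck rel -0.0291 -0.1332 tip above top 0.0125
```

Request:
jog_arm:
  plan:
    - [1, -0.005, -0.006, 0, 0.011, -0.013, -0.002]
    - [1, 0, 0, 0, 0, 0, 0]

```text
t: 3.22
eef_pos: [0.5462, -0.1352, 0.1043]
tool_rot: [-3.113, -0.419, 0.001]
contact_force: [0.6, -0.6, -0.6]
opening: -0.0001
```

```bash
python3 -c "
from h import *
need(4,-.034,.005)"
```

```text
3.225 [ 0.5462 -0.1352  0.1043] F [ 0.6 -0.6 -0.6] op -0.0 R [[0.964, 0.265, -0.001], [0.265, -0.964, 0.0], [-0.001, -0.001, -1.0]]
shift [0.0005 0.0009 0.0073] turn [-0.0007  0.0008 -0.0001]
deck rel -0.0345 -0.1266 tip above top 0.0123
```

Good. Now small steps down.

Request:
jog_arm:
  plan:
    - [1, 0, 0, 0.004, 0, 0, 0]
    - [1, 0, 0, 0.004, 0, 0, 0]

```text
t: 3.48
eef_pos: [0.5465, -0.1352, 0.0963]
tool_rot: [-3.113, -0.42, 0.0]
contact_force: [0.4, -0.0, -0.5]
opening: 0.0002
```

Request:
jog_arm:
  plan:
    - [1, 0, 0, 0.002, 0, 0, 0]

```text
t: 3.6
eef_pos: [0.5462, -0.1352, 0.0937]
tool_rot: [-3.113, -0.42, 0.001]
contact_force: [0.1, 0.5, -0.6]
opening: -0.0002
```

Request:
jog_arm:
  plan:
    - [1, 0, 0, 0.002, 0, 0, 0]

```text
t: 3.72
eef_pos: [0.5462, -0.1352, 0.0916]
tool_rot: [-3.113, -0.42, 0.001]
contact_force: [-1.2, 0.4, 1.4]
opening: -0.0
```

Request:
jog_arm:
  plan:
    - [1, 0, 0, 0.001, 0, 0, 0]

```text
t: 3.85
eef_pos: [0.5463, -0.1352, 0.0912]
tool_rot: [-3.113, -0.42, 0.002]
contact_force: [-4.7, 2.3, 10.6]
opening: -0.0001
```

Request:
jog_arm:
  plan:
    - [1, 0, 0, 0.001, 0, 0, 0]

```text
t: 3.98
eef_pos: [0.5463, -0.1352, 0.0913]
tool_rot: [-3.112, -0.42, 0.004]
contact_force: [-4.7, 0.9, 9.0]
opening: -0.0001
```

Request:
jog_arm:
  plan:
    - [1, 0, 0, 0.001, 0, 0, 0]

```text
t: 4.1
eef_pos: [0.5463, -0.1352, 0.0913]
tool_rot: [-3.112, -0.42, 0.005]
contact_force: [-4.0, 1.9, 7.6]
opening: -0.0002
```

Flap 4 holds about 10 N without moving, so it is latched. On to flap 3.

Request:
jog_arm:
  plan:
    - [1, 0, 0, -0.02, 0, 0, 0]
    - [1, 0, -0.043, 0, 0, 0, 0]
    - [1, 0, -0.043, 0, 0, 0, 0]
    - [1, 0, 0, 0, 0, 0, 0]

```text
t: 4.6
eef_pos: [0.5237, -0.0511, 0.1126]
tool_rot: [-3.113, -0.418, 0.002]
contact_force: [-0.3, -0.2, 0.0]
opening: 0.0001
```

```bash
python3 -c "
from h import *
need(3,-.034,.003)"
```

```text
4.6 [ 0.5237 -0.0511  0.1126] F [-0.3 -0.2  0. ] op 0.0 R [[0.965, 0.264, -0.001], [0.264, -0.965, 0.001], [-0.001, -0.001, -1.0]]
shift [-0.      0.003   0.0176] turn [-0.0009  0.0012 -0.0011]
deck rel -0.034 -0.0395 tip above top 0.0206
```

Request:
jog_arm:
  plan:
    - [1, 0, 0.003, 0.01, 0, 0, 0]
    - [1, 0, 0, 0.008, 0, 0, 0]
    - [1, 0, 0, 0.001, 0, 0, 0]

```text
t: 4.97
eef_pos: [0.5252, -0.0561, 0.0921]
tool_rot: [-3.114, -0.415, 0.002]
contact_force: [-0.5, -0.3, 0.4]
opening: -0.0001
```

Request:
jog_arm:
  plan:
    - [1, 0, 0, 0.0015, 0, 0, 0]

```text
t: 5.1
eef_pos: [0.5254, -0.0564, 0.0912]
tool_rot: [-3.113, -0.414, 0.003]
contact_force: [-7.4, 3.9, 17.0]
opening: 0.0001
```

Request:
jog_arm:
  plan:
    - [1, 0, 0, 0.001, 0, 0, 0]

```text
t: 5.22
eef_pos: [0.5254, -0.0564, 0.0912]
tool_rot: [-3.112, -0.413, 0.005]
contact_force: [-6.5, 3.8, 12.9]
opening: -0.0001
```

Request:
jog_arm:
  plan:
    - [1, 0, 0, 0.001, 0, 0, 0]

```text
t: 5.35
eef_pos: [0.5255, -0.0564, 0.0913]
tool_rot: [-3.111, -0.412, 0.007]
contact_force: [-6.2, 3.1, 9.3]
opening: 0.0001
```

Flap 3 also holds, at about 10–17 N. On to flap 2, coming down more slowly.

Request:
jog_arm:
  plan:
    - [1, 0, 0, -0.02, 0, 0, 0]
    - [1, 0, -0.041, 0, 0, 0, 0]
    - [1, 0, -0.04, 0, 0, 0, 0]
    - [1, 0, 0, 0, 0, 0, 0]

```text
t: 5.85
eef_pos: [0.5056, 0.0218, 0.1132]
tool_rot: [-3.113, -0.407, 0.002]
contact_force: [-0.2, -1.0, -0.2]
opening: -0.0
```

```bash
python3 -c "
from h import *
need(2,-.034,.003)"
```

```text
5.85 [0.5056 0.0218 0.1132] F [-0.2 -1.  -0.2] op -0.0 R [[0.966, 0.257, -0.002], [0.257, -0.966, 0.002], [-0.001, -0.003, -1.0]]
shift [-0.0019 -0.0069  0.0182] turn [-0.0026  0.001  -0.0079]
deck rel -0.0322 0.0355 tip above top 0.0212
```

Request:
jog_arm:
  plan:
    - [1, -0.002, -0.007, 0.01, -0.003, 0.001, -0.008]
    - [1, 0, 0, 0.007, 0, 0, 0]
    - [1, 0, 0, 0, 0, 0, 0]

```text
t: 6.22
eef_pos: [0.5021, 0.0266, 0.0947]
tool_rot: [3.113, 0.418, -0.0]
contact_force: [0.3, -0.3, 0.2]
opening: -0.0001
```

Request:
jog_arm:
  plan:
    - [1, 0, 0, 0.001, 0, 0, 0]

```text
t: 6.35
eef_pos: [0.5023, 0.0261, 0.0936]
tool_rot: [3.113, 0.416, -0.0]
contact_force: [-0.7, -0.6, 0.3]
opening: -0.0003
```

Request:
jog_arm:
  plan:
    - [1, 0, 0, 0.001, 0, 0, 0]

```text
t: 6.48
eef_pos: [0.5025, 0.0258, 0.0925]
tool_rot: [3.113, 0.416, 0.0]
contact_force: [0.4, -0.1, -0.8]
opening: 0.0003
```

Request:
jog_arm:
  plan:
    - [1, 0, 0, 0.001, 0, 0, 0]

```text
t: 6.6
eef_pos: [0.5026, 0.0257, 0.0917]
tool_rot: [3.113, 0.415, 0.0]
contact_force: [-1.4, 1.1, 1.6]
opening: -0.0
```

Request:
jog_arm:
  plan:
    - [1, 0, 0, 0.001, 0, 0, 0]

```text
t: 6.72
eef_pos: [0.5027, 0.0257, 0.0912]
tool_rot: [3.113, 0.415, -0.001]
contact_force: [-4.3, 0.5, 9.0]
opening: 0.0005
```

Request:
jog_arm:
  plan:
    - [1, 0, 0, 0.001, 0, 0, 0]

```text
t: 6.85
eef_pos: [0.5027, 0.0257, 0.0912]
tool_rot: [3.113, 0.416, -0.002]
contact_force: [-5.4, 0.3, 10.5]
opening: -0.0003
```

Request:
jog_arm:
  plan:
    - [1, 0, 0, 0.001, 0, 0, 0]

```text
t: 6.98
eef_pos: [0.5027, 0.0257, 0.0913]
tool_rot: [3.113, 0.416, -0.004]
contact_force: [-4.9, 0.7, 9.3]
opening: -0.0003
```

Flap 2 is latched too, holding about 10 N. On to flap 1.

Request:
jog_arm:
  plan:
    - [1, 0, 0, -0.02, 0, 0, 0]
    - [1, 0, -0.041, 0, 0, 0, 0]
    - [1, 0, -0.04, 0, 0, 0, 0]
    - [1, 0, 0, 0, 0, 0, 0]

```text
t: 7.48
eef_pos: [0.4821, 0.1053, 0.1128]
tool_rot: [3.113, 0.414, 0.002]
contact_force: [-0.1, -0.5, -0.2]
opening: -0.0003
```

```bash
python3 -c "
from h import *
need(1,-.034,.003)"
```

```text
7.475 [0.4821 0.1053 0.1128] F [-0.1 -0.5 -0.2] op -0.0 R [[0.965, 0.261, 0.001], [0.261, -0.965, -0.001], [0.001, 0.002, -1.0]]
shift [-0.0014 -0.0052  0.0178] turn [ 0.0015 -0.0008 -0.0037]
deck rel -0.0326 0.1223 tip above top 0.0208
```

Request:
jog_arm:
  plan:
    - [1, -0.001, -0.005, 0.01, 0.001, -0.001, -0.004]
    - [1, 0, 0, 0.007, 0, 0, 0]
    - [1, 0, 0, 0, 0, 0, 0]

```text
t: 7.85
eef_pos: [0.48, 0.1087, 0.0941]
tool_rot: [3.113, 0.418, -0.001]
contact_force: [0.2, 1.0, 1.0]
opening: -0.0004
```

Request:
jog_arm:
  plan:
    - [1, 0, 0, 0.001, 0, 0, 0]
    - [1, 0, 0, 0.001, 0, 0, 0]

```text
t: 8.1
eef_pos: [0.4804, 0.108, 0.092]
tool_rot: [3.113, 0.416, -0.001]
contact_force: [-1.0, -0.8, 1.1]
opening: -0.0003
```

Request:
jog_arm:
  plan:
    - [1, 0, 0, 0.001, 0, 0, 0]

```text
t: 8.22
eef_pos: [0.4805, 0.1079, 0.0912]
tool_rot: [3.113, 0.416, -0.001]
contact_force: [-1.4, 0.6, 1.3]
opening: 0.0001
```

Request:
jog_arm:
  plan:
    - [1, 0, 0, 0.001, 0, 0, 0]

```text
t: 8.35
eef_pos: [0.4804, 0.1079, 0.0903]
tool_rot: [3.113, 0.416, -0.002]
contact_force: [-1.4, 0.9, 2.6]
opening: 0.0001
```

Request:
jog_arm:
  plan:
    - [1, 0, 0, 0.001, 0, 0, 0]

```text
t: 8.48
eef_pos: [0.4804, 0.1079, 0.0894]
tool_rot: [3.113, 0.416, -0.002]
contact_force: [-1.1, -0.7, 1.5]
opening: 0.0001
```

Request:
jog_arm:
  plan:
    - [1, 0, 0, 0.001, 0, 0, 0]

```text
t: 8.6
eef_pos: [0.4804, 0.1079, 0.0884]
tool_rot: [3.113, 0.416, -0.002]
contact_force: [-0.5, 0.4, 2.6]
opening: -0.0004
```

Flap 1 gives way at about 2.5 N, so it is the free one. Pressing it down about 32 mm.

Request:
jog_arm:
  plan:
    - [1, 0, 0, 0.003, 0, 0, 0]
    - [1, 0, 0, 0.003, 0, 0, 0]
    - [1, 0, 0, 0.003, 0, 0, 0]
    - [1, 0, 0, 0.003, 0, 0, 0]
    - [1, 0, 0, 0, 0, 0, 0]

```text
t: 9.22
eef_pos: [0.4818, 0.1079, 0.0761]
tool_rot: [3.113, 0.416, 0.004]
contact_force: [-1.0, 0.6, 1.1]
opening: -0.0003
```

```bash
python3 -c "
from h import *
need(1,-.034,-.032)"
```

```text
9.225 [0.4818 0.1079 0.0761] F [-1.   0.6  1.1] op -0.0 R [[0.965, 0.262, 0.003], [0.262, -0.965, -0.001], [0.002, 0.002, -1.0]]
shift [-0.0018 -0.0026  0.0161] turn [ 0.0015 -0.0024 -0.0025]
deck rel -0.0323 0.125 tip above top -0.0159
```

Request:
jog_arm:
  plan:
    - [1, -0.002, -0.002, 0.003, 0.001, -0.002, -0.002]
    - [1, 0, 0, 0.003, 0, 0, 0]
    - [1, 0, 0, 0.003, 0, 0, 0]
    - [1, 0, 0, 0.003, 0, 0, 0]
    - [1, 0, 0, 0.003, 0, 0, 0]

```text
t: 9.85
eef_pos: [0.4789, 0.1093, 0.06]
tool_rot: [3.113, 0.419, -0.0]
contact_force: [-0.8, 0.3, 1.0]
opening: -0.0001
```

```bash
python3 -c "
from h import *
need(1,-.034,-.032)
cam('scene','pics/s2.png')"
```

```text
9.85 [0.4789 0.1093 0.06  ] F [-0.8  0.3  1. ] op -0.0 R [[0.964, 0.265, -0.0], [0.265, -0.964, -0.001], [-0.0, 0.001, -1.0]]
shift [ 0.0007 -0.0005  0.    ] turn [ 0.0006  0.0004 -0.0003]
deck rel -0.0347 0.127 tip above top -0.032
```

View pics/s2.png

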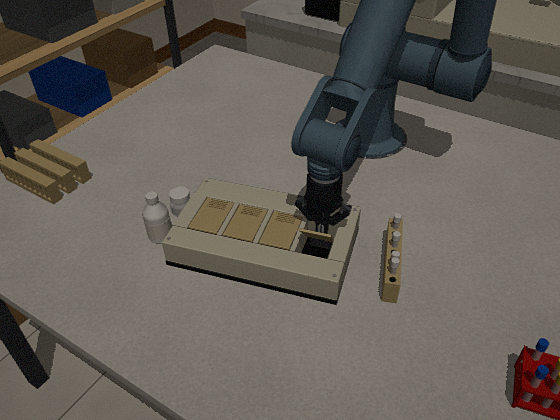

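Flap 1 is up at an angle: its far edge shows at about (316,235), with the dark open well below it. Checking the angle from that edge.

```bash
python3 -c "
from h import *
c=cam('scene')
for th in(.7,.8,.9,1.0,1.1,1.2):
  print(th,[proj(c,o+ey*(.1275+y)+.06*np.cos(th)*ex+np.array([0,0,.06*np.sin(th)])).round(1).tolist() for y in(-.035,.035)])
cv2.imwrite('pics/z2.png',cv2.resize(c['frame'][190:280,270:370,::-1],None,fx=6,fy=6,interpolation=cv2.INTER_CUBIC))"
```

```text
0.7 [[297.4, 233.4], [329.6, 240.1]]
0.8 [[297.9, 230.6], [330.1, 237.3]]
0.9 [[298.5, 227.9], [330.7, 234.5]]
1.0 [[299.2, 225.2], [331.4, 231.7]]
1.1 [[299.8, 222.5], [332.0, 229.0]]
1.2 [[300.5, 220.0], [332.6, 226.4]]
```

View pics/z2.png

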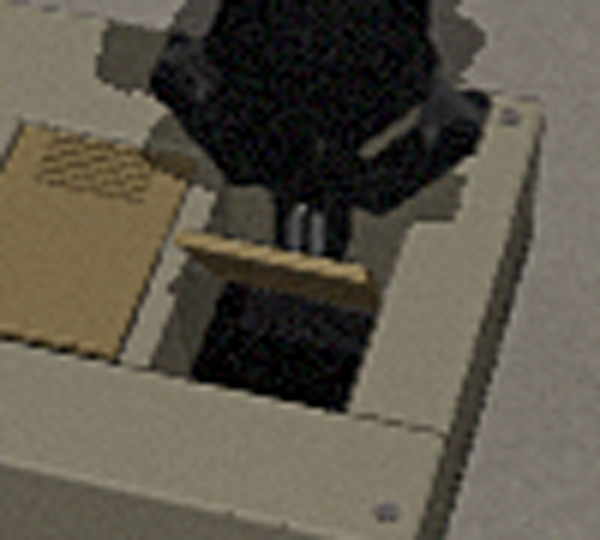

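Request:
jog_arm:
  plan:
    - [1, 0, 0, 0.002, 0, 0, 0]
    - [1, 0, 0, 0.002, 0, 0, 0]
    - [1, 0, 0, 0.001, 0, 0, 0]

```text
t: 10.32
eef_pos: [0.4785, 0.1093, 0.0544]
tool_rot: [3.113, 0.419, -0.002]
contact_force: [-1.3, -0.3, 1.3]
opening: 0.0002
```

```bash
python3 -c "
from h import *
need(1,-.034,.14)
c=cam('scene')
cv2.imwrite('pics/z3.png',cv2.resize(c['frame'][190:280,270:370,::-1],None,fx=6,fy=6,interpolation=cv2.INTER_CUBIC))"
```

```text
10.325 [0.4785 0.1093 0.0544] F [-1.3 -0.3  1.3] op 0.0 R [[0.964, 0.265, -0.001], [0.265, -0.964, -0.001], [-0.001, 0.0, -1.0]]
shift [ 0.0009 -0.0003 -0.1776] turn [ 0.0003  0.0014 -0.0003]
deck rel -0.0351 0.1271 tip above top -0.0376
```

View pics/z3.png

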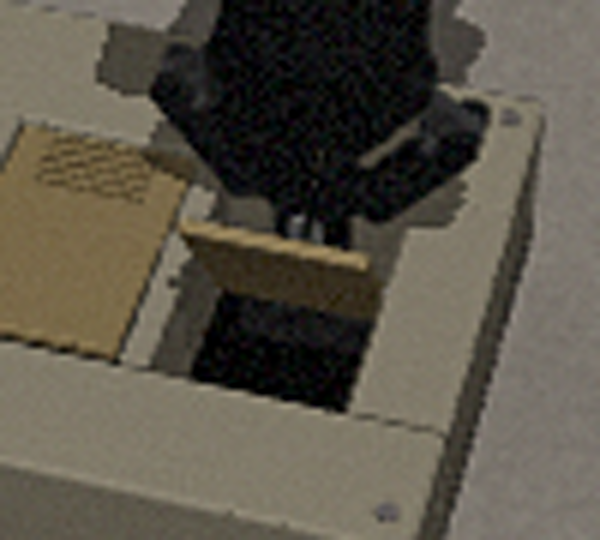

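The edge has risen to about (301,227)–(331,234), so the flap is near 1.0 rad. Lifting straight out, then over to the far side.

Request:
jog_arm:
  plan:
    - [1, 0, 0, -0.03, 0, 0, 0]
    - [1, 0, 0, -0.05, 0, 0, 0]
    - [1, 0, 0, -0.05, 0, 0, 0]
    - [1, 0, 0, -0.05, 0, 0, 0]
    - [1, 0, 0, 0, 0, 0, 0]

```text
t: 11.0
eef_pos: [0.4779, 0.1094, 0.2385]
tool_rot: [-3.113, -0.419, 0.006]
contact_force: [0.1, 0.6, -1.1]
opening: 0.0001
```

Request:
jog_arm:
  plan:
    - [1, 0.045, 0, 0, 0, 0, 0]
    - [1, 0.045, 0, 0, 0, 0, 0]
    - [1, 0.03, 0, 0, 0, 0, 0]
    - [1, 0, 0, 0, 0, 0, 0]

```text
t: 11.5
eef_pos: [0.5942, 0.1419, 0.2327]
tool_rot: [-3.113, -0.418, 0.015]
contact_force: [0.3, 0.6, 0.1]
opening: 0.0002
```

```bash
python3 -c "
from h import *
need(1,.085,.025)
c=cam('scene')
cv2.imwrite('pics/z4.png',cv2.resize(c['frame'][140:290,250:400,::-1],None,fx=4,fy=4,interpolation=cv2.INTER_CUBIC))"
```

```text
11.5 [0.5942 0.1419 0.2327] F [0.3 0.6 0.1] op 0.0 R [[0.965, 0.264, -0.01], [0.264, -0.965, -0.001], [-0.01, -0.002, -1.0]]
shift [0.001  0.0007 0.1157] turn [-0.0019  0.0095 -0.0009]
deck rel 0.0851 0.1279 tip above top 0.1407
```

View pics/z4.png

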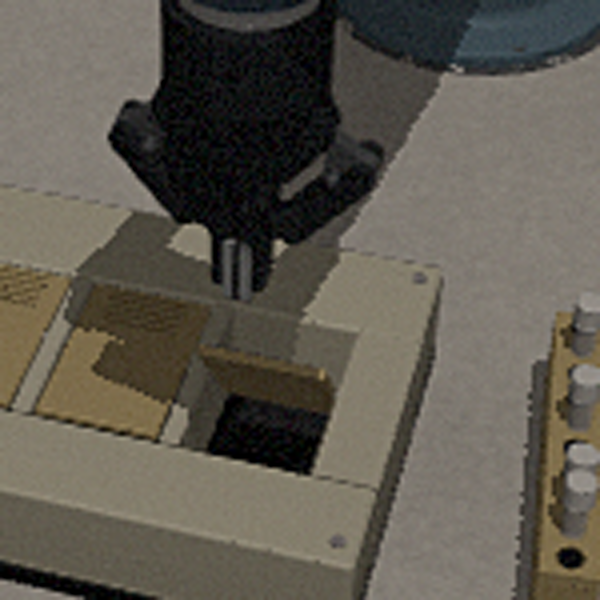

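The flap stayed at about 1.0, with its edge at (301,227)–(331,234) in full-frame pixels. Descending behind it.

Request:
jog_arm:
  plan:
    - [1, 0.001, 0, 0.045, -0.002, 0.01, -0.001]
    - [1, 0, 0, 0.04, 0, 0, 0]
    - [1, 0, 0, 0.025, 0, 0, 0]
    - [1, 0, 0, 0, 0, 0, 0]

```text
t: 12.05
eef_pos: [0.5891, 0.1413, 0.1177]
tool_rot: [-3.113, -0.419, 0.007]
contact_force: [-0.2, -0.3, 0.2]
opening: 0.0001
```

```bash
python3 -c "
from h import *
need(1,.045,.025)"
```

```text
12.05 [0.5891 0.1413 0.1177] F [-0.2 -0.3  0.2] op 0.0 R [[0.964, 0.265, -0.004], [0.265, -0.964, -0.0], [-0.004, -0.001, -1.0]]
shift [-0.0351  0.0012  0.0008] turn [-0.0008  0.0043 -0.0002]
deck rel 0.0801 0.1287 tip above top 0.0257
```

Now push level toward the robot.

Request:
jog_arm:
  plan:
    - [1, -0.015, 0.001, 0, 0, 0.004, 0]
    - [1, -0.012, 0, 0, 0, 0, 0]
    - [1, -0.006, 0, 0, 0, 0, 0]
    - [1, -0.005, 0, 0, 0, 0, 0]

```text
t: 12.55
eef_pos: [0.5538, 0.1301, 0.1226]
tool_rot: [-3.113, -0.419, -0.015]
contact_force: [2.7, 0.5, 0.8]
opening: 0.0001
```

Request:
jog_arm:
  plan:
    - [1, -0.005, 0, 0, 0, 0, 0]
    - [1, -0.005, 0, 0, 0, 0, 0]

```text
t: 12.8
eef_pos: [0.5447, 0.1273, 0.1238]
tool_rot: [-3.113, -0.419, -0.019]
contact_force: [1.0, 0.3, 0.4]
opening: -0.0005
```

```bash
python3 -c "
from h import *
need(1,.016,.025)
c=cam('scene')
cv2.imwrite('pics/z5.png',cv2.resize(c['frame'][140:290,250:400,::-1],None,fx=4,fy=4,interpolation=cv2.INTER_CUBIC))"
```

```text
12.8 [0.5447 0.1273 0.1238] F [1.  0.3 0.4] op -0.001 R [[0.964, 0.264, 0.012], [0.264, -0.964, 0.002], [0.012, 0.002, -1.0]]
shift [-0.0176 -0.0005  0.0066] turn [ 0.0015 -0.012  -0.0005]
deck rel 0.0335 0.127 tip above top 0.0318
```

View pics/z5.png

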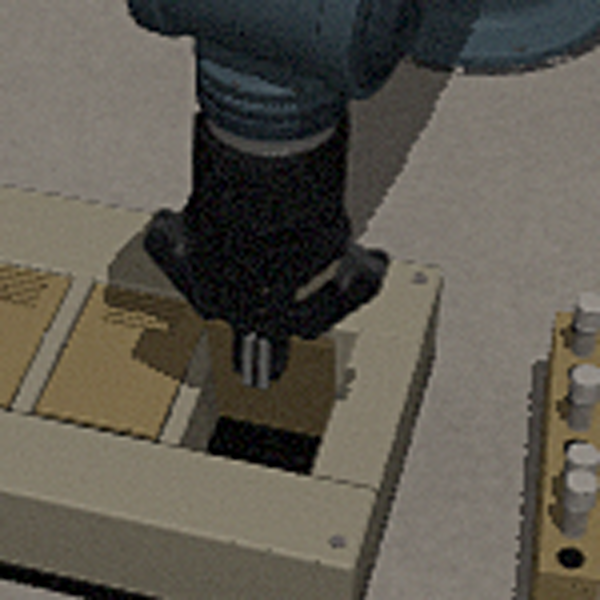

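The flap is turning up, its underside now facing the camera with the fingers against it. Continuing, with the drift corrected.

Request:
jog_arm:
  plan:
    - [1, -0.004, 0, 0.004, 0, -0.012, 0]
    - [1, -0.004, 0, 0.002, 0, 0, 0]
    - [1, -0.004, 0, 0, 0, 0, 0]

```text
t: 13.22
eef_pos: [0.5314, 0.1238, 0.1164]
tool_rot: [3.112, 0.419, -0.005]
contact_force: [0.9, -0.0, 0.5]
opening: -0.0
```

```bash
python3 -c "
from h import *
need(1,.016,.025)
c=cam('scene')
cv2.imwrite('pics/z6.png',cv2.resize(c['frame'][140:290,250:400,::-1],None,fx=4,fy=4,interpolation=cv2.INTER_CUBIC))"
```

```text
13.225 [0.5314 0.1238 0.1164] F [ 0.9 -0.   0.5] op -0.0 R [[0.964, 0.264, -0.003], [0.264, -0.964, -0.002], [-0.004, 0.001, -1.0]]
shift [-0.0037 -0.0004 -0.0006] turn [ 0.0011  0.0037 -0.0003]
deck rel 0.0197 0.1271 tip above top 0.0244
```

View pics/z6.png

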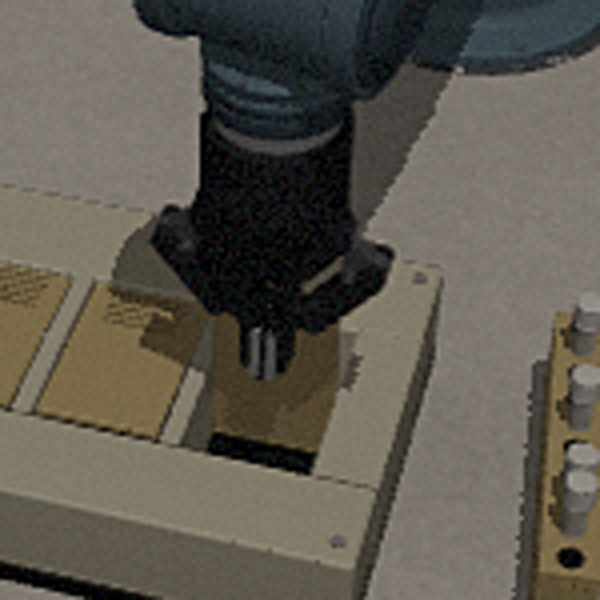

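Request:
jog_arm:
  plan:
    - [1, -0.002, 0, 0, 0, 0.004, 0]

```text
t: 13.4
eef_pos: [0.5288, 0.1232, 0.1162]
tool_rot: [3.112, 0.419, -0.0]
contact_force: [0.7, -0.2, -0.0]
opening: -0.0001
```

Request:
jog_arm:
  plan:
    - [1, -0.002, 0, 0, 0, 0, 0]

```text
t: 13.52
eef_pos: [0.5267, 0.1226, 0.1162]
tool_rot: [3.113, 0.419, 0.0]
contact_force: [1.1, 1.7, 0.4]
opening: 0.0002
```

Request:
jog_arm:
  plan:
    - [1, -0.0015, 0, 0, 0, 0, 0]

```text
t: 13.65
eef_pos: [0.5254, 0.1223, 0.1163]
tool_rot: [3.113, 0.419, 0.001]
contact_force: [2.2, 1.1, 0.4]
opening: -0.0003
```

```bash
python3 -c "
from h import *
need(1,.016,.025)"
```

```text
13.65 [0.5254 0.1223 0.1163] F [2.2 1.1 0.4] op -0.0 R [[0.964, 0.264, 0.001], [0.264, -0.964, -0.001], [0.001, 0.001, -1.0]]
shift [ 0.0025 -0.0003 -0.0007] turn [ 0.001  -0.0007 -0.0004]
deck rel 0.0135 0.1272 tip above top 0.0243
```

```bash
python3 -c "
from h import *
c=cam('scene')
for th in(1.4,1.5,1.57,1.65):
  print(th,[proj(c,o+ey*(.1275+y)+.06*np.cos(th)*ex+np.array([0,0,.06*np.sin(th)])).round(1).tolist() for y in(-.035,.035)])
  print('  underside, axis mid',[proj(c,o+[0,0,-.003]+ey*(.1275+y)+(.06*np.cos(th)+.003*np.sin(th))*ex+np.array([0,0,.06*np.sin(th)-.003*np.cos(th)])).round(1).tolist() for y in(-.035,.035)])
cv2.imwrite('pics/z7.png',cv2.resize(c['frame'][190:270,280:360,::-1],None,fx=7,fy=7,interpolation=cv2.INTER_CUBIC))"
```

```text
1.4 [[302.0, 215.4], [334.0, 221.7]]
  underside, axis mid [[301.6, 217.5], [333.6, 223.9]]
1.5 [[302.8, 213.3], [334.6, 219.6]]
  underside, axis mid [[302.4, 215.4], [334.2, 221.7]]
1.57 [[303.3, 212.0], [335.1, 218.3]]
  underside, axis mid [[302.9, 214.0], [334.7, 220.2]]
1.65 [[303.9, 210.7], [335.6, 216.9]]
  underside, axis mid [[303.5, 212.5], [335.2, 218.7]]
```

View pics/z7.png

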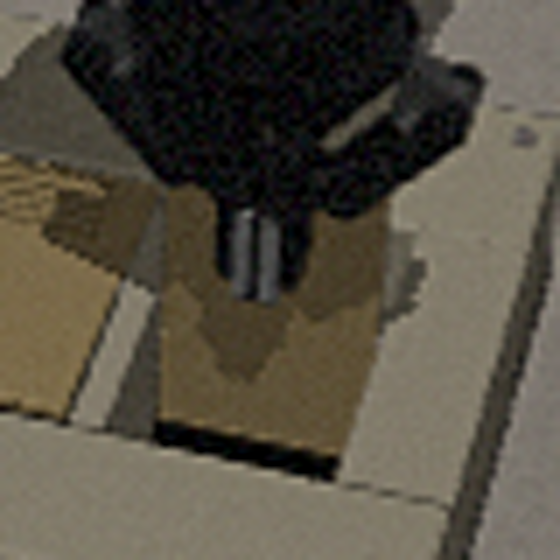

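The flap's top edge is hidden behind the gripper. Nudging 1 mm at a time until the force shows the stop.

Request:
jog_arm:
  plan:
    - [1, -0.001, 0, 0, 0, 0, 0]

```text
t: 13.82
eef_pos: [0.5248, 0.1221, 0.1164]
tool_rot: [3.113, 0.419, 0.004]
contact_force: [6.2, 1.6, -3.4]
opening: 0.0001
```

Request:
jog_arm:
  plan:
    - [1, -0.001, 0, 0, 0, 0, 0]

```text
t: 13.95
eef_pos: [0.5248, 0.1221, 0.1165]
tool_rot: [3.113, 0.418, 0.009]
contact_force: [6.4, 2.4, -4.6]
opening: -0.0
```

Request:
jog_arm:
  plan:
    - [1, -0.001, 0, 0, 0, 0, 0]

```text
t: 14.08
eef_pos: [0.5248, 0.1221, 0.1165]
tool_rot: [-3.114, -0.418, -0.014]
contact_force: [6.2, 2.0, -3.3]
opening: -0.0002
```

The force levels at about 6.5 N with no further motion, so the flap is at its stop. Backing off along +x, then up.

Request:
jog_arm:
  plan:
    - [1, 0.02, 0, 0, 0, 0, 0]
    - [1, 0.04, 0, 0, 0, 0, 0]
    - [1, 0.02, 0, -0.03, 0, 0, 0]
    - [1, 0, 0, -0.06, 0, 0, 0]
    - [1, 0, 0, -0.06, 0, 0, 0]

```text
t: 14.7
eef_pos: [0.5975, 0.143, 0.2613]
tool_rot: [-3.113, -0.418, 0.025]
contact_force: [0.2, 0.3, -0.5]
opening: -0.0001
```

Request:
jog_arm:
  plan:
    - [1, 0, 0, -0.05, 0, 0, 0]
    - [1, 0, 0, 0, 0, 0, 0]

```text
t: 14.95
eef_pos: [0.5995, 0.143, 0.3189]
tool_rot: [3.113, 0.419, -0.013]
contact_force: [-0.1, -0.4, 0.4]
opening: -0.0003
```

```bash
python3 -c "
from h import *
st()
c=cam('scene','pics/s8.png');t=cam('top','pics/t8.png')
cv2.imwrite('pics/z8.png',cv2.resize(c['frame'][190:270,280:360,::-1],None,fx=7,fy=7,interpolation=cv2.INTER_CUBIC))"
```

```text
14.95 [0.5995 0.143  0.3189] F [-0.1 -0.4  0.4] op -0.0 R [[0.964, 0.264, -0.008], [0.264, -0.964, -0.002], [-0.008, -0.0, -1.0]]
```

View pics/s8.png

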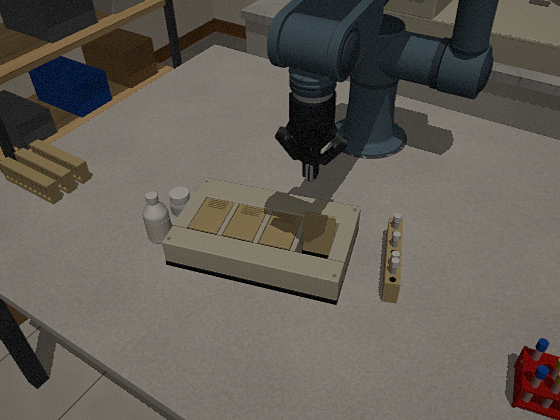

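View pics/z8.png

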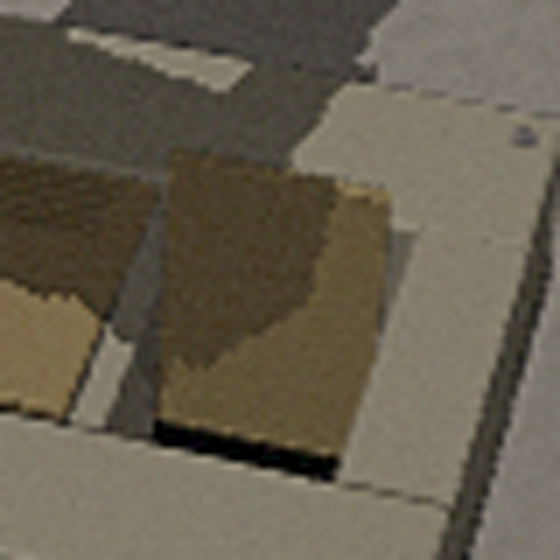

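View pics/t8.png

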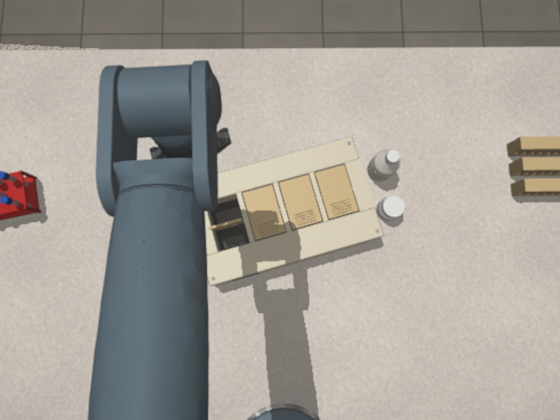

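Flap 1 stands edge-on in the top view at about (226,225). In the scene view its upper corner is at (304,211), which matches 1.6–1.65 rad. The other flaps are flush, the rack, bottle and jar have not moved, and the hand is clear. Handing in.

```bash
python3 -c "
from workcell import ctrl
print(ctrl.close_job())"
```

```text
the job is handed in; nothing more can be done
None
```

Flap 1, the farthest left, was the unlatched one. It now stands upright and the hand is clear; I handed the job in at about 15 s.

- **Finding it:** I pressed the ribs of flaps 4, 3, 2 and 1 in turn with the shut fingertips. Flaps 4 and 2 held at about 10 N. Flap 3 held too, with a brief peak of 17 N, which was firmer than I intended. Flap 1 gave way at about 2.5 N.
- **Opening it:** I pressed flap 1 down about 37 mm, which left it at roughly 1.0 rad. Then I pushed it level from the far side towards the robot until it met its stop, at about 6.5 N.
- **Last checks:**
  - The scene view puts flap 1's upper edge at about 1.6–1.65 rad, and the top view shows it edge-on.
  - The other three flaps lie flush.
  - The bottle and jar look unmoved in both views. The rack looks unmoved in the scene view; the arm hid it in the last top view.
  - The force on the tool was near zero, with the fingertips about 0.23 m above the deck top.

No check failed, and the two cameras agreed on the deck position to about 1.5 mm.

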